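Dispense one nut and slide it into the empty pick-up pocket

ROBOT

A 6-joint arm with a two-finger parallel gripper is mounted at the origin on a cart in front of the work surface, level with it; the furniture and walls round the work are solid. World frame = base frame: x ahead of the robot, y to its left, z up, the work surface at z = 0. Lengths are in mm, angles in degrees, forces in N, time in s.
With the tool pointing down it reaches from about 300 to 850 mm from the base axis. Payload 4.2 kg.
Tool frame: the origin (TCP) lies between the finger pads; the fingertips stand 8 mm ahead of it and the grasp point (between the pads) lies 11 mm behind it; x points along the fingers, y is the direction in which the jaws open and shut, and the axes are right-handed (so a half turn about x gives the same grasp; the last joint's range is limited). The gripper opens to 91 mm and grips with 3 to 60 N. Pads are 32 mm wide; open, the fingers measure 118 mm over their backs; the gripper's body (76 mm by 178 mm) begins 60 mm behind the grasp point.
Start: joints at [-75.115, 18.312, 89.639, -0, 72.044, -1.146], TCP at [158.797, -552.654, 221.976] pointing down, gripper open.
Joint ranges: [-177.97, 177.97], [-48.28, 115.42], [12.27, 149.76], [-77.06, 257.06], [2.81, 150.46], [-146.56, 146.56]. Speed limits (degrees/s): [147.25, 147.25, 180, 180, 180, 180].

INTERFACE

Orientations are given as [roll, pitch, yaw] about the fixed x, y, z axes, in that order (R = Rz(yaw) Ry(pitch) Rx(roll)).
In Python, from workcell import env gives the robot as it stands.
- The arm moves only by the tool arm_command, never from a script. Its arguments are lists of equal length, an entry for each row: "slide": the shift along the tool's x, y, z in cm, a list of three; "turn": the turn, a rotation vector about the tool's x, y, z in rad, a list of three; "grip": the closure in counts, from 0 (fully open) to 255 (shut). A call has 1 to 20 rows; each row is the pose to reach, as a shift and turn from the pose commanded when the call began, along the tool's axes at that moment; what a row does not reach only later rows make up. A row lasts 1/12 s, in which the tool goes at most 41.7 mm and 7.16 degrees, less where a joint would pass 70% of its speed; a pose out of reach is approached as far as the arm can. A call with a gripper value outside its range is refused whole. The fingers move at their own pace and stop on an object; "newtons" is the grip in N (left out, the last holds). Time passes only in rows, so rows that repeat a pose let the fingers close. It gives the time, the measured TCP pose, the force and the opening at its end, in the units of the state.
- env.state(): the state, without advancing time (a new reading comes with each control period).
- env.grab_frame(name): name is "side" or "top" or "wrist"; returns (picture, depth): 384x512x3 uint8, red, green, blue; 384x512 float32, mm along the optical axis (not along the pixel's ray), 0 where there is no reading.
- env.calibration(name): a dict with "K" (3x3 intrinsics, pixels), "camera_from_world" (4x4, takes a point from world to camera coordinates); the wrist camera has in their place "T_tool_cam" (4x4, takes a point from camera to tool coordinates, whose origin is the TCP and whose axes are the tool frame's). Camera axes: x right, y up, looking along -z (the intrinsics and any distortion apply to the point x, -y, -z); pixel columns grow to the right and rows downward; lengths in mm; the calibration is good to about 2 mm. The wrist camera is an equidistant fisheye: a pixel r from the principal point sees the ray r / f radians off the axis. A picture is of the moment at which its call begins: read the wrist's pose just before it. calibration takes no time and is no camera call.
- env.job_done(): hands the job in, once; it reports no verdict.
Trained networks look in the newest picture that a camera, given by its name, has taken for a name from the list of things; names that differ only in an ending like _2 or _b are one class to them, and where a whole thing is asked for, a point or a joint stands for the part that bears it (a point fixed in the world has none). Each returns a list of dicts, best first, with "p" (0 to 1); they miss things now and then, are a little off and sometimes report something else, mostly with a low value. They report only what shows in the picture. A call takes as long as a camera call.
- env.search_frame(camera, label): "point" ([x, y, z] in mm, in world coordinates, good to about 4 mm: the middle of the surface that is visible of it).
The state is a dict: "time_s": time; "qpos": joint angles; "qvel": joint speeds; "effort": joint torques, N m; "ee_pos": TCP position; "ee_rot": TCP orientation; "force": force on the tool from outside, world axes, zero at the start; "torque": the same for the moment, N m; "gripper_width": finger opening in mm.
Only numpy, scipy, OpenCV 4.12 (cv2) and the standard library are available. Lean on these libraries where they do the work, as an engineer would, in place of code of your own. Each camera call takes 0.05 s, during which the arm holds its last target.

TASK

The two bolts on the bench need a nut each, and one of the nut feeder's two yellow pick-up pockets already holds one. Press the feeder's red plunger once, all the way down, and let it spring back up so that a single nut comes out of the magazine, then push that nut sideways along the lane until it drops into the empty pocket and lies flat there. Nothing is to be picked up: do not lift the nut, and leave the ready nut, the nuts in the magazine and the blue parts tray where they are.

Things in the scene. Friction and masses are not known exactly. Their poses are not given: they have to be found in the camera images.
- feeder: bench nut feeder, fixed to the table. Origin on the table under the middle of its lane; x axis points from the lane to the back of the feeder (yaw within +-0.35), y along the lane, z up. Behind the lane stand the magazine and then the plunger head (x 66 to 116 mm, 43 mm wide, 59 mm high); base ends at x = 127 mm. A wall shelf hangs 0.24 m above the table at world x > 0.64, y < -0.15
- lane_mid (a point): point on the lane's surface where a dispensed nut comes to lie. The lane is a flat dark steel strip, 10 mm above the table, along the feeder's y from -47.5 to 47.5 mm, 31 mm wide between two low rails (3.5 mm high, tops 13.5 mm above the table, 7 mm wide). A yellow bay block continues it, 0.5 mm lower, at each end; pocket centres at y = +-70 mm
- magazine_top (a point): centre of the open top of the magazine that holds three stacked nuts: 41 mm behind the lane's middle, 34 mm wide (59 mm at its foot), from x = 24 to 58 mm of the feeder, top 49 mm above the table
- plunger_top (a point): centre of the top of the red plunger button, a disc 36 mm in diameter, 92.5 mm behind the lane's middle; 91 mm above the table when up (the highest part of the feeder), 69 mm when fully down
- plunger (a joint): 0 up, 0.022 m fully down (hard stop). Spring: 4 N to start, 9.5 N at the bottom, plus up to 3 N friction; it returns when released. A bell crank drives a brass shuttle 41 mm forward, which pushes the lowest nut out to the lane's middle; on the way up the next nut drops into place, so a second full press sends out a second nut
- nut_0: square steel nut lying flat, 24 x 24 mm, 12 mm thick, 35 g, 16 mm bore; origin at the centre of its underside, z up, sides along its x and y. It is the lowest in the magazine, the one that comes out. Dispensed, it lies within about 5 mm of lane_mid, its top 22 mm above the table, and slides easily when pushed low, with the fingertips 1 to 5 mm above the rails
- nut_1: second nut in the magazine, like nut_0; stays in
- nut_2: top nut in the magazine, like nut_0; stays in
- nut_ready: a nut like nut_0 that already lies in the full bay's pocket (its top about 16.5 mm above the table); leave it there
- bay_empty_pocket (a point): centre of the floor of the empty pocket, 4.5 mm above the table: a square recess 31 x 31 mm, 5 mm deep, in the yellow bay block (45 by 45 mm) at one end of the lane (either end). The rails go on along the block, its outer end is open. A nut pushed along the lane drops in, its top then 16.5 mm above the table, and is stopped by the pocket's far wall
- bay_full_pocket (a point): centre of the floor of the other pocket, at the other end of the lane, in which nut_ready lies
- bolt_a: carriage bolt, 100 mm long, lying on the table left of the feeder (fixed, 21 mm high)
- bolt_b: carriage bolt, 95 mm long, lying near bolt_a (fixed, 21 mm high)
- wrench: combination wrench, 201 mm long, lying on the table further left (fixed, 7 mm high)
- oil_can: green oil can, 70 mm in diameter and 160 mm high, standing towards the back of the table (fixed)
- parts_tray: loose blue compartment tray, 172 x 304 x 55 mm, standing at the back of the table, long side along y; leave alone

How it is judged (in metres and radians):
On the way, in this order (a step that is already met when the one before it is completed fails the run):
1. the plunger is pressed fully down (value of joint plunger above 0.02 m), for 0.05 s.
2. the plunger is up again and one nut lies on the lane in front of the mouth (value of joint plunger below 0.003 m and horizontal distance between nut_0 and feeder below 0.01 m and height (world z) of nut_0 above 0.0085 m and linear speed of nut_0 below 0.02 m/s), for 0.1 s.
3. the nut lies in the empty pocket (horizontal distance between nut_0 and bay_empty_pocket below 0.007 m and z of nut_0 in the frame of bay_empty_pocket below 0.0015 m), for 0.1 s.
At the end, for the whole second after the job is handed in: nut_0 lies flat (within 0.1 rad) and at rest on the floor of the empty pocket (origin within 7 mm of its centre, at most 1.5 mm above its floor); the plunger is back up (within 3 mm); the other two nuts are still in the magazine; nut_ready lies in its own pocket (all of step 3 and angle between nut_0's own z axis and vertical below 0.1 rad and linear speed of nut_0 below 0.01 m/s and value of joint plunger below 0.003 m and x of each of nut_1, nut_2 in the frame of feeder above 0.033 m and horizontal distance between nut_ready and bay_full_pocket below 0.007 m and z of nut_ready in the frame of bay_full_pocket below 0.0015 m); the robot touches nothing.
It fails at once if the dispensed nut is lifted (its underside more than 9 mm above the lane) (height (world z) of nut_0 above 0.019 m).
It fails at once if a second nut leaves the magazine, or one is taken out at the top (x of any of nut_1, nut_2 in the frame of feeder below 0.028 m or height (world z) of nut_1 above 0.0315 m or height (world z) of nut_2 above 0.0435 m).
It fails at once if the ready nut is pushed or lifted out of its pocket (horizontal distance between nut_ready and bay_full_pocket above 0.009 m or z of nut_ready in the frame of bay_full_pocket above 0.01 m).
It fails at once if the blue parts tray is moved more than 20 mm (distance of parts_tray from where it was at the start of the episode above 0.02 m).
It also fails if it takes over 38 s, if anything falls off the work surface, if the arm or the gripper's body presses on something with over 40 N, if the wrist force passes 120 N, or if a joint passes its speed limit or range.

## Working session

There is one attempt and no reset: what is moved stays moved. The work goes in short steps, Python scripts to look and compute and a tool call to move; the robot and the scene stay as the last step left them, time stands still between calls to the robot, and variables do not carry over. Pictures are saved under pics/ and viewed, and the job is handed in when it is done.

Besides the shell and the picture viewer there is one more tool, called after ">>>" as name(argument=value, ...) on one line, values as JSON. arm_command: Moves the arm, as the interface text tells. Its arguments: {"type":"object","properties":{"slide":{"type":"array","items":{"type":"array","items":{"type":"number"}}},"turn":{"type":"array","items":{"type":"array","items":{"type":"number"}}},"grip":{"type":"array","items":{"type":"number"}},"newtons":{"type":"number"}},"required":["slide","turn","grip"]}

```bash
ls; mkdir -p pics; python3 - <<'E'
from workcell import env
import cv2,numpy as np
print(env.state())
for n in ["side","top"]:
    p,d=env.grab_frame(n); cv2.imwrite(f"pics/{n}0.png",cv2.cvtColor(p,cv2.COLOR_RGB2BGR)); np.save(f"pics/{n}0.npy",d)
    for l in ["plunger_top","magazine_top","feeder","nut_ready","bay_empty_pocket","lane_mid"]:
        try: print(n,l,[(np.round(r["point"],1),round(r["p"],2)) for r in env.search_frame(n,l)][:4])
        except Exception as e: print(n,l,e)
    print(env.calibration(n))
E
```

```text
pics
{'time_s': 0.0, 'qpos': array([-7.51157045e+01,  1.83521904e+01,  8.97062646e+01, -3.14046163e-03,
        7.20439107e+01, -1.14468195e+00]), 'qvel': array([ 0.0702333 , -0.05104665,  0.06214655, -0.11086833,  0.04736793,
        0.02993074]), 'effort': array([-8.92824501e-04, -4.12454152e+01, -2.31974208e+01,  7.26549234e-02,
        4.57807886e-02, -1.41068440e-04]), 'ee_pos': array([ 158.6410771 , -552.17175586,  221.11572402]), 'ee_rot': array([-89.47397245,  89.89759078, 106.55597586]), 'force': array([-0.55877342,  0.54946387, -0.43668339]), 'torque': array([-0.01299572, -0.01612789,  0.04479786]), 'gripper_width': 91.05980753561127}
side plunger_top [(array([ 548.8, -216.7,   88.9]), 0.59)]
side magazine_top [(array([ 525.3, -208.2,   21.7]), 0.78)]
side feeder [(array([ 522.9, -208.2,   15.5]), 0.63)]
side nut_ready [(array([ 481.5, -301.2,   12.7]), 0.56)]
side bay_empty_pocket [(array([ 440.2, -164.4,    6.8]), 0.55)]
side lane_mid [(array([ 526. , -205.4,   17.7]), 0.6)]
{'K': array([[381.09504472,   0.        , 258.90176216],
       [  0.        , 381.09504472, 190.2
[... 633 characters left out ...]
)]
top nut_ready [(array([ 481.5, -308. ,   20.8]), 0.55)]
top bay_empty_pocket [(array([ 438.5, -179.1,   10.6]), 0.93)]
top lane_mid [(array([ 497.7, -225.7,   15.5]), 0.88)]
{'K': array([[481.8384283 ,   0.        , 245.32518468],
       [  0.        , 481.8384283 , 191.2651456 ],
       [  0.        ,   0.        ,   1.        ]]), 'camera_from_world': array([[ 5.08167517e-03, -9.99952580e-01,  8.30750275e-03,
        -1.11268519e+02],
       [ 9.90523880e-01,  6.17361758e-03,  1.37201786e-01,
        -5.53479138e+02],
       [-1.37246567e-01,  7.53156494e-03,  9.90508281e-01,
        -9.57739533e+02],
       [ 0.00000000e+00,  0.00000000e+00,  0.00000000e+00,
         1.00000000e+00]])}
```

```bash
python3 - <<'E'
import cv2
a=cv2.imread("pics/top0.png");cv2.imwrite("pics/top0c.png",cv2.resize(a[120:340,210:420],None,fx=2.7,fy=2.7,interpolation=cv2.INTER_CUBIC))
E
```

```text
(no output)
```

View pics/top0.png

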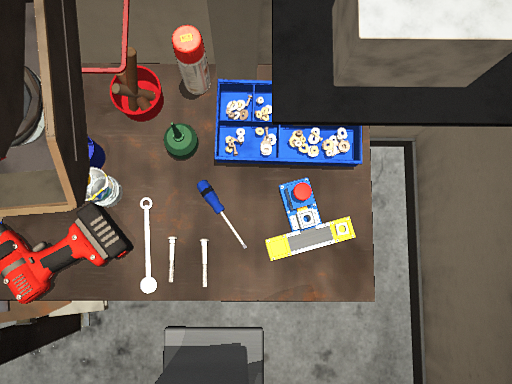

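View pics/side0.png

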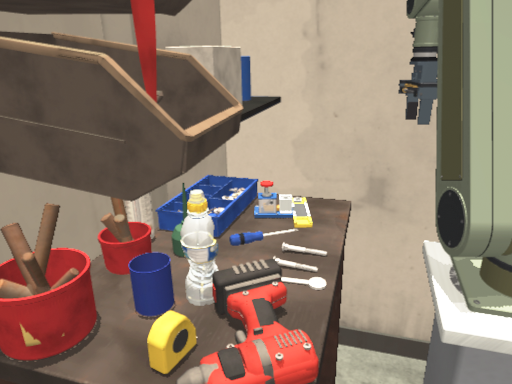

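View pics/top0c.png

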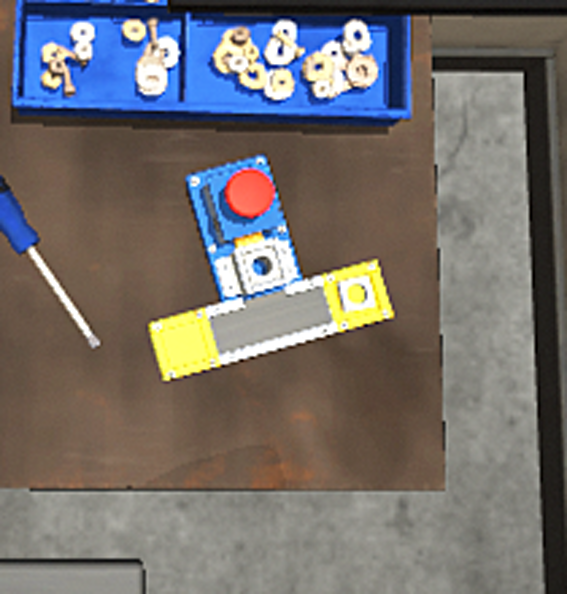

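The feeder is at about px (310,225) in the top view. The empty yellow pocket is on its left (+y), and the ready nut is on the right at px (342,229). Next I'll fit the feeder pose.

```bash
cat > h.py <<'E'
from workcell import env
import cv2,numpy as np
from scipy.optimize import least_squares
def proj(n,P):
    c=env.calibration(n);T=c["camera_from_world"];q=(T[:3,:3]@np.asarray(P,float).T).T+T[:3,3]
    q=np.c_[q[:,0],-q[:,1],-q[:,2]];K=c["K"];u=(K@q.T).T;return u[:,:2]/u[:,2:]
def fw(p,P):
    a=p[2];P=np.asarray(P,float);c,s=np.cos(a),np.sin(a)
    return np.c_[p[0]+c*P[:,0]-s*P[:,1],p[1]+s*P[:,0]+c*P[:,1],P[:,2]]
E
python3 - <<'E'
from h import *
a=cv2.imread("pics/top0.png");d=np.load("pics/top0.npy")
hsv=cv2.cvtColor(a,cv2.COLOR_BGR2HSV)
roi=np.zeros(a.shape[:2],np.uint8);roi[165:265,250:370]=255
red=cv2.inRange(hsv,(0,150,100),(8,255,255))|cv2.inRange(hsv,(172,150,100),(180,255,255)); red&=roi
M=cv2.moments(red,True);rc=np.array([M['m10']/M['m00'],M['m01']/M['m00']]);print("red",rc,M['m00'])
y=cv2.inRange(hsv,(22,120,120),(35,255,255))&roi
cs=[c for c in cv2.findContours(y,0,2)[0] if cv2.contourArea(c)>100]
for c in cs: print(cv2.minAreaRect(c),cv2.boxPoints(cv2.minAreaRect(c)).round(1).tolist())
# manual corners from crop
cr=lambda u,v:np.array([u,v])/2.7+[210,120]-.3
mod=[[92.5,0,91],[22.5,92.5,13],[-22.5,92.5,13],[-22.5,-92.5,13],[22.5,-92.5,13]]
obs=np.array([rc,cr(149,323),cr(166,381),cr(395,317),cr(378,260)])
f=lambda p:(proj("top",fw([p[0],p[1],p[2]/100],mod))-obs).ravel()
r=least_squares(f,[480,-240,25]);print(r.x,r.fun.round(2));p=r.x.copy();p[2]/=100
np.save("pose.npy",p);print(np.degrees(p[2]))
print(fw(p,[[0,0,10],[0,70,4.5],[0,-70,5],[92.5,0,91],[41,0,49]]).round(1))
# depth check
T=env.calibration("top")["camera_from_world"]
for P in fw(p,[[0,0,10],[92.5,0,91],[0,70,4.5]]):
    u=proj("top",[P])[0];q=T[:3,:3]@P+T[:3,3];print(u,-q[2],d[int(round(u[1])),int(round(u[0]))])
E
```

```text
red [301.92  191.084] 250.0
((277.63848876953125, 247.00767517089844), (22.452682495117188, 22.452682495117188), 74.74488067626953) [[263.8999938964844, 239.10000610351562], [285.5, 233.1999969482422], [291.3999938964844, 254.89999389648438], [269.79998779296875, 260.79998779296875]]
((341.7633972167969, 229.042724609375), (22.60924530029297, 21.714420318603516), 72.6459732055664) [[328.0, 221.5], [348.79998779296875, 215.0], [355.5, 236.60000610351562], [334.79998779296875, 243.10000610351562]]
[ 459.08727179 -245.26715968   27.70912156] [ 0.66 -0.08  0.17  0.44 -0.21 -0.12 -0.3  -0.36 -0.37  0.14]
15.87615719572857
[[ 459.1 -245.3   10. ]
 [ 439.9 -177.9    4.5]
 [ 478.2 -312.6    5. ]
 [ 548.1 -220.    91. ]
 [ 498.5 -234.1   49. ]]
[310.22582096 238.31440158] 1012.6898484380399 1012.8624
[302.57826345 191.00309201] 944.4791453021687 945.33325
[278.04898313 247.37237354] 1015.0023925513449 1011.968
```

```bash
cat >> h.py <<'E'
from scipy.spatial.transform import Rotation as R
def plan(fp,extra=0):
    """fp: feeder-frame TCP target; tool x down, tool y = +-feeder y"""
    s=env.state();Rt=R.from_euler('xyz',s["ee_rot"],degrees=True);p=np.load("pose.npy")
    t=fw(p,[fp])[0];yf=np.array([-np.sin(p[2]),np.cos(p[2]),0]);out=[]
    print("t",round(s["time_s"],2),"ee",s["ee_pos"].round(1),"grip",round(s["gripper_width"],1),"force",s["force"].round(1),"q",s["qpos"].round(0))
    print("world tgt",t.round(1),"shift cm",(Rt.inv().apply(t-s["ee_pos"])/10).round(2))
    for sg in(1,-1):
        x=np.array([0,0,-1.]);y=sg*yf;D=R.from_matrix(np.c_[x,y,np.cross(x,y)])
        print(sg,"turn",(Rt.inv()*D).as_rotvec().round(3))
    print("tool axes in world",Rt.as_matrix().round(2).tolist())
E
python3 -c "
from h import *
plan([92.5,0,150])
print(env.calibration('wrist'))"
```

```text
t 0.7 ee [ 158.8 -552.6  222. ] grip 91.1 force [-0.2  0.7  0.5] q [-75.  18.  90.  -0.  72.  -1.]
world tgt [ 548.1 -220.   150. ] shift cm [  7.2  -21.22 -46.6 ]
1 turn [-3.139  0.     0.   ]
-1 turn [ 0.003  0.    -0.   ]
tool axes in world [[0.0, 0.28, -0.96], [-0.0, -0.96, -0.28], [-1.0, 0.0, 0.0]]
{'K': array([[297.31863964,   0.        , 251.47501335],
       [  0.        , 297.31863964, 187.78727598],
       [  0.        ,   0.        ,   1.        ]]), 'T_tool_cam': array([[ 7.62492380e-04,  2.76174863e-01, -9.61107103e-01,
        -1.61506127e+02],
       [ 9.99999568e-01,  3.00680856e-04,  8.79748513e-04,
        -1.80231308e+00],
       [ 5.31950932e-04, -9.61107359e-01, -2.76174514e-01,
        -7.82817457e+01],
       [ 0.00000000e+00,  0.00000000e+00,  0.00000000e+00,
         1.00000000e+00]])}
```

The tool is already aligned, but the wrist camera sits on the shelf side. I'll flip the tool half a turn while it is still clear of the shelf and close the fingers on the way.

>>> arm_command(slide=[[0,-0.5,-1.2],[0,-1,-2.4],[0,-1.5,-3.6],[0,-2,-4.8],[0,-2.5,-6],[0,-3,-7.2],[0,-3.5,-8.4],[0,-4,-9.6],[0,-4.5,-10.8],[0,-5,-12],[0,-5.5,-13.2],[0,-6,-14.4],[0,-6.5,-15.6],[0,-7,-16.8],[0,-7.5,-18],[0,-8,-19.2],[0,-8.5,-20.4],[0,-9,-21.6],[0,-9.5,-22.8],[0,-10,-24]], turn=[[-0.12,0,0],[-0.24,0,0],[-0.36,0,0],[-0.48,0,0],[-0.6,0,0],[-0.72,0,0],[-0.84,0,0],[-0.96,0,0],[-1.08,0,0],[-1.2,0,0],[-1.32,0,0],[-1.44,0,0],[-1.56,0,0],[-1.68,0,0],[-1.8,0,0],[-1.92,0,0],[-2.04,0,0],[-2.16,0,0],[-2.28,0,0],[-2.4,0,0]], grip=[255,255,255,255,255,255,255,255,255,255,255,255,255,255,255,255,255,255,255,255], newtons=15)

```text
time_s: 2.37
ee_pos: [362.3, -389.8, 222.0]
ee_rot: [-30.9, 90.0, -57.0]
force: [-0.3, 0.5, 0.2]
gripper_width: 0.5
```

```bash
python3 -c "
from h import *
plan([88,0,150])"
```

```text
t 2.37 ee [ 362.3 -389.8  222. ] grip 0.5 force [-0.3  0.5  0.2] q [ -48.   14.   95.   -0.   70. -112.]
world tgt [ 543.7 -221.2  150. ] shift cm [ 7.2  23.13  8.86]
1 turn [-0.733  0.     0.   ]
-1 turn [ 2.409  0.    -0.   ]
tool axes in world [[0.0, 0.44, 0.9], [-0.0, 0.9, -0.44], [-1.0, -0.0, 0.0]]
```

>>> arm_command(slide=[[0,2,0.8],[0,4,1.5],[0,6,2.3],[0,8,3],[1,10.5,4],[2,13,5],[3,15.5,6],[4,18,7],[5,20.5,8],[6,23.1,8.8],[6,23.1,8.8],[6,23.1,8.8],[6,23.1,8.8]], turn=[[-0.1,0,0],[-0.2,0,0],[-0.3,0,0],[-0.4,0,0],[-0.5,0,0],[-0.6,0,0],[-0.7,0,0],[-0.733,0,0],[-0.733,0,0],[-0.733,0,0],[-0.733,0,0],[-0.733,0,0],[-0.733,0,0]], grip=[255,255,255,255,255,255,255,255,255,255,255,255,255])

```text
time_s: 3.45
ee_pos: [543.3, -223.0, 162.1]
ee_rot: [-137.8, 90.0, -122.2]
force: [-0.4, -0.5, -0.4]
gripper_width: 0.3
```

```bash
python3 -c "
from h import *
plan([88,0,103])
for n in ['top','wrist']:
    p,d=env.grab_frame(n); cv2.imwrite(f'pics/{n}1.png',cv2.cvtColor(p,cv2.COLOR_RGB2BGR))
print(env.search_frame('wrist','plunger_top'))
"
```

```text
t 3.45 ee [ 543.3 -223.   162.1] grip 0.3 force [-0.4 -0.5 -0.4] q [ -23.   22.   93.   -0.   65. -129.]
world tgt [ 543.7 -221.2  103. ] shift cm [5.91 0.16 0.09]
1 turn [-0.006 -0.     0.   ]
-1 turn [3.136e+00 1.000e-03 1.000e-03]
tool axes in world [[-0.0, -0.27, 0.96], [-0.0, 0.96, 0.27], [-1.0, -0.0, -0.0]]
[{'point': [538.3, -220.3, 92.2], 'p': 0.73}, {'point': [496.5, -230.5, 15.1], 'p': 0.25}]
```

View pics/wrist1.png

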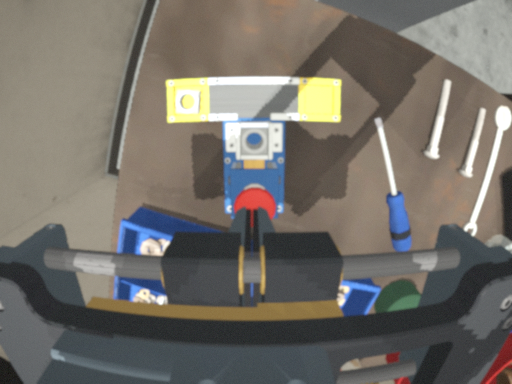

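View pics/top1.png

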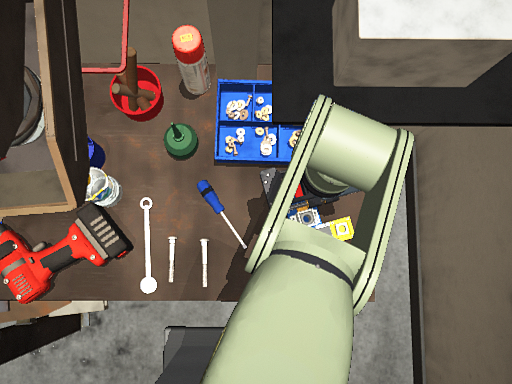

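The wrist view shows the red button (255,203) directly under the closed fingers. I'll check the arm's clearance to the shelf using the top camera's depth.

```bash
python3 -c "
from h import *
p,d=env.grab_frame('top')
c=env.calibration('top');K=c['K'];Ti=np.linalg.inv(c['camera_from_world'])
v,u=np.mgrid[0:384,0:512]
X=np.stack([(u-K[0,2])/K[0,0]*d,-(v-K[1,2])/K[1,1]*d,-d,np.ones_like(d)],-1)@Ti.T
X=X[...,:3]
pi=p.astype(int)
arm=(X[...,2]>150)&(u>240)&(u<420)&(v<300)&(pi[...,1]>pi[...,0]+5)&(pi[...,1]>pi[...,2]+5)
A=X[arm];print(len(A),A.max(0))
for lo in range(150,700,50):
    m=(A[:,2]>=lo)&(A[:,2]<lo+50)
    if m.sum(): print(lo,m.sum(),'xmax',A[m,0].max().round(),'y at',A[m][A[m,0].argmax()].round())
for q in [(300,60),(420,115),(300,110),(450,60),(420,40),(355,78)]: print(q,X[q[1],q[0]].round())
"
```

```text
15136 [ 680.75092148 -100.60728207 1025.5116291 ]
200 1 xmax 638.0 y at [ 638. -342.  247.]
250 4 xmax 681.0 y at [ 681. -243.  262.]
350 121 xmax 539.0 y at [ 539. -189.  382.]
400 32 xmax 529.0 y at [ 529. -191.  413.]
450 282 xmax 563.0 y at [ 563. -277.  498.]
500 5198 xmax 598.0 y at [ 598. -191.  507.]
550 6054 xmax 536.0 y at [ 536. -163.  551.]
600 3385 xmax 426.0 y at [ 426. -164.  600.]
(300, 60) [ 745. -196.  261.]
(420, 115) [ 652. -393.  261.]
(300, 110) [ 659. -196.  261.]
(450, 60) [ 699. -397.  372.]
(420, 40) [ 699. -331.  434.]
(355, 78) [ 699. -278.  301.]
```

>>> arm_command(slide=[[2,0.16,0.05],[4,0.16,0.05],[5.5,0.16,0.05],[6,0.16,0.05],[6.3,0.16,0.05],[6.6,0.16,0.05],[6.9,0.16,0.05],[7.2,0.16,0.05],[7.4,0.16,0.05],[7.6,0.16,0.05],[7.8,0.16,0.05],[8.0,0.16,0.05],[8.15,0.16,0.05],[8.3,0.16,0.05],[8.4,0.16,0.05],[8.45,0.16,0.05],[8.45,0.16,0.05]], turn=[[0,0,0],[0,0,0],[0,0,0],[0,0,0],[0,0,0],[0,0,0],[0,0,0],[0,0,0],[0,0,0],[0,0,0],[0,0,0],[0,0,0],[0,0,0],[0,0,0],[0,0,0],[0,0,0],[0,0,0]], grip=[255,255,255,255,255,255,255,255,255,255,255,255,255,255,255,255,255])

```text
time_s: 5.07
ee_pos: [543.0, -221.4, 79.7]
ee_rot: [-113.1, 90.0, -97.6]
force: [-5.1, 1.2, 8.1]
gripper_width: 0.4
```

>>> arm_command(slide=[[0.15,0,0],[0.3,0,0],[0.4,0,0],[0.5,0,0],[0.5,0,0],[0.5,0,0]], turn=[[0,0,0],[0,0,0],[0,0,0],[0,0,0],[0,0,0],[0,0,0]], grip=[255,255,255,255,255,255])

```text
time_s: 5.57
ee_pos: [543.1, -221.4, 77.2]
ee_rot: [-68.4, 89.9, -52.9]
force: [-9.7, 2.9, 22.5]
gripper_width: 0.7
```

The force jumped from 8 N to 22 N with the tip at about 69 mm, so that is the hard stop. Now I'll release.

>>> arm_command(slide=[[0.3,0,0],[0,0,0],[-0.5,0,0],[-1,0,0],[-1.5,0,0],[-2,0,0],[-2.5,0,0],[-3.5,0,0],[-5,0,0],[-6.5,0,0],[-6.5,0,0],[-6.5,0,0]], turn=[[0,0,0],[0,0,0],[0,0,0],[0,0,0],[0,0,0],[0,0,0],[0,0,0],[0,0,0],[0,0,0],[0,0,0],[0,0,0],[0,0,0]], grip=[255,255,255,255,255,255,255,255,255,255,255,255])

```text
time_s: 6.57
ee_pos: [544.5, -221.2, 138.2]
ee_rot: [-34.9, 89.8, -19.4]
force: [0.5, -0.0, 0.4]
gripper_width: 0.7
```

```bash
cat >> h.py <<'E'
def wproj(P):
    s=env.state();Rt=R.from_euler('xyz',s["ee_rot"],degrees=True)
    c=env.calibration('wrist');T=c["T_tool_cam"]
    q=Rt.inv().apply(np.asarray(P,float)-s["ee_pos"]);q=(q-T[:3,3])@T[:3,:3]
    q=np.c_[q[:,0],-q[:,1],-q[:,2]];r=np.hypot(q[:,0],q[:,1]);th=np.arctan2(r,q[:,2]);K=c["K"]
    return np.c_[K[0,2]+K[0,0]*th*q[:,0]/r,K[1,2]+K[1,1]*th*q[:,1]/r]
E
python3 -c "
from h import *
pp=np.load('pose.npy');plan([0,-42,60])
mod=[[22.5,92.5,13],[-22.5,92.5,13],[-22.5,-92.5,13],[22.5,-92.5,13],[0,0,22],[92.5,0,91]]
u=wproj(fw(pp,mod));print(u.round(1))
p,d=env.grab_frame('wrist');b=cv2.cvtColor(p,cv2.COLOR_RGB2BGR);cv2.imwrite('pics/w2raw.png',b)
b=b[40:240,130:380];b=cv2.resize(b,None,fx=3.1,fy=3,interpolation=cv2.INTER_CUBIC)
for x in u: cv2.drawMarker(b,(int((x[0]-130+.5)*3.1),int((x[1]-40+.5)*3)),(255,0,255),0,10,1)
cv2.imwrite('pics/w2.png',b)
for l in ['nut_0','lane_mid','bay_empty_pocket']:print(l,[(np.round(r['point'],1),round(r['p'],2)) for r in env.search_frame('wrist',l)])
"
```

```text
t 6.57 ee [ 544.5 -221.2  138.2] grip 0.7 force [ 0.5 -0.   0.4] q [ -23.   23.   95.    0.   62. -129.]
world tgt [ 470.6 -285.7   60. ] shift cm [ 7.8  -4.22 -8.87]
1 turn [-0.006  0.002  0.002]
-1 turn [ 3.136e+00  2.000e-03 -3.000e-03]
tool axes in world [[0.0, -0.27, 0.96], [-0.0, 0.96, 0.27], [-1.0, -0.0, 0.0]]
[[343.3 118.2]
 [344.   73.1]
 [154.7  74.7]
 [156.  119.6]
 [249.2  92.9]
 [249.4 215.5]]
nut_0 [(array([ 465. , -243. ,   18.6]), 0.69), (array([ 502.2, -233.4,   44.4]), 0.6), (array([422.9,  44.1,  13.8]), 0.43)]
lane_mid [(array([ 498.5, -224.7,   13.6]), 0.63)]
bay_empty_pocket [(array([ 439.7, -176. ,    7.4]), 0.67)]
```

View pics/w2.png

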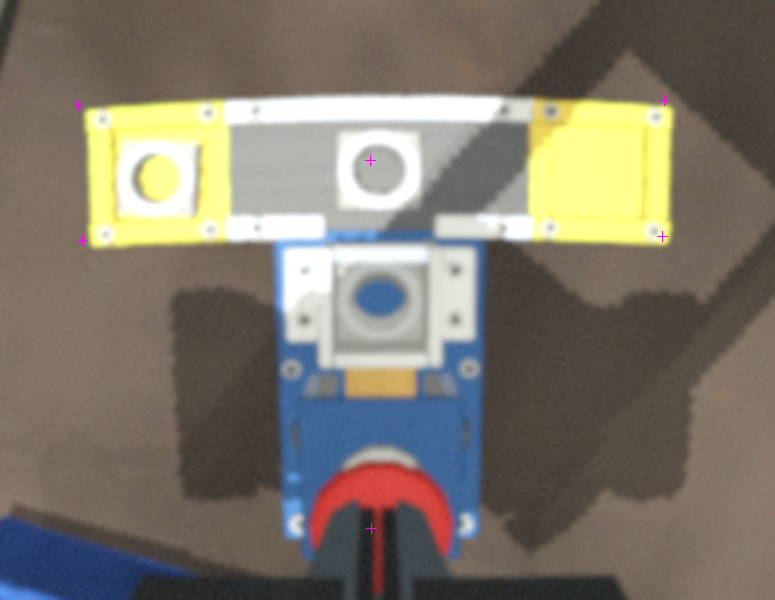

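The nut came out and lies mid-lane (crop px 379,170), the plunger is up, and a nut still shows in the magazine. Next I'll move to the lane behind the nut.

>>> arm_command(slide=[[0,-1.5,-3],[0,-3,-6],[0,-4.1,-8.8],[2,-4.1,-8.8],[4,-4.1,-8.8],[6,-4.1,-8.8],[8,-4.1,-8.8],[9.5,-4.1,-8.8],[9.8,-4.1,-8.8],[9.8,-4.1,-8.8]], turn=[[0,0,0],[0,0,0],[0,0,0],[0,0,0],[0,0,0],[0,0,0],[0,0,0],[0,0,0],[0,0,0],[0,0,0]], grip=[255,255,255,255,255,255,255,255,255,255])

```text
time_s: 7.6
ee_pos: [468.9, -283.5, 38.0]
ee_rot: [132.6, 89.8, 148.1]
force: [0.0, 0.4, 0.7]
gripper_width: 0.3
```

```bash
python3 -c "
from h import *
pp=np.load('pose.npy');plan([1,-41,23.5])
s=env.state();e=s['ee_pos']
u=wproj(np.vstack([[e-[0,0,8]],fw(pp,[[0,0,22],[0,70,5],[0,-70,16]])]))
print(u)
p,d=env.grab_frame('wrist');b=cv2.cvtColor(p,cv2.COLOR_RGB2BGR)
b=cv2.resize(b,None,fx=1.5,fy=1.5,interpolation=cv2.INTER_CUBIC)
for x in u: cv2.drawMarker(b,(int(x[0]*1.5),int(x[1]*1.5)),(255,0,255),0,10,1)
cv2.imwrite('pics/w3.png',b)
"
```

```text
t 7.6 ee [ 468.9 -283.5   38. ] grip 0.3 force [0.  0.4 0.7] q [ -32.   26.  107.   -0.   47. -138.]
world tgt [ 471.3 -284.4   23.5] shift cm [ 1.45 -0.16  0.21]
1 turn [-0.006 -0.002 -0.003]
-1 turn [ 3.136 -0.004  0.004]
tool axes in world [[-0.0, -0.27, 0.96], [0.0, 0.96, 0.27], [-1.0, 0.0, -0.0]]
[[248.42235966 232.88353514]
 [308.37311906 228.26733093]
 [392.32072542 216.0254372 ]
 [203.41272794 225.58629412]]
```

View pics/w3.png

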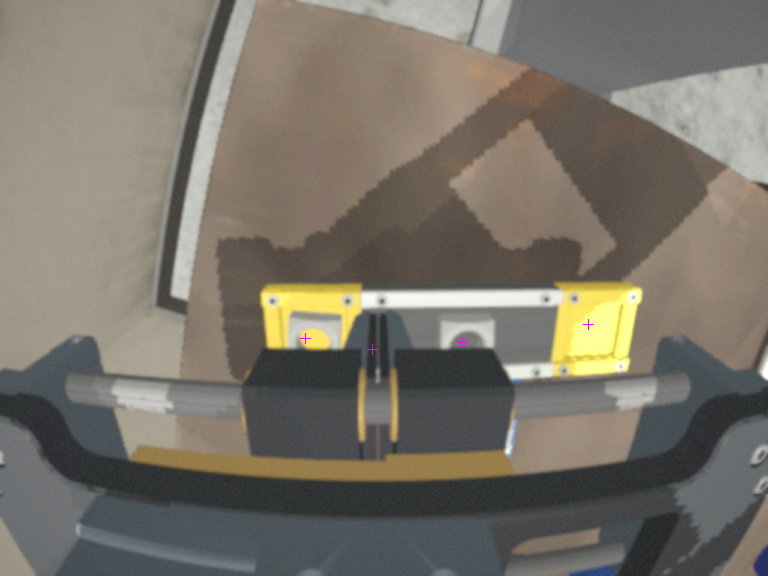

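The fingers and the nut both sit about 4 px right of their projections, so relative to the fingers the pose estimate holds. Now I'll descend and start the push.

>>> arm_command(slide=[[0.7,0,0.1],[1.2,0,0.1],[1.4,0,0.1],[1.4,0,0.1],[1.4,0.4,0.1],[1.4,0.8,0.1],[1.4,1.2,0.1],[1.4,1.5,0.1],[1.4,1.8,0.1],[1.4,2.1,0.1],[1.4,2.4,0.1],[1.4,2.7,0.1],[1.4,3,0.1],[1.4,3.3,0.1],[1.4,3.6,0.1],[1.4,3.6,0.1]], turn=[[0,0,0],[0,0,0],[0,0,0],[0,0,0],[0,0,0],[0,0,0],[0,0,0],[0,0,0],[0,0,0],[0,0,0],[0,0,0],[0,0,0],[0,0,0],[0,0,0],[0,0,0],[0,0,0]], grip=[255,255,255,255,255,255,255,255,255,255,255,255,255,255,255,255])

```text
time_s: 8.98
ee_pos: [460.9, -248.6, 25.5]
ee_rot: [126.5, 90.0, 142.0]
force: [0.2, 0.1, 0.2]
gripper_width: 0.3
```

```bash
python3 -c "
from h import *
plan([0,46,23.5])
p,d=env.grab_frame('wrist');b=cv2.cvtColor(p,cv2.COLOR_RGB2BGR)[150:290,130:470]
b=cv2.resize(b,None,fx=2.3,fy=2.3,interpolation=cv2.INTER_CUBIC)
cv2.imwrite('pics/w4.png',b)
"
```

```text
t 8.98 ee [ 460.9 -248.6   25.5] grip 0.3 force [0.2 0.1 0.2] q [ -30.   26.  111.    0.   43. -135.]
world tgt [ 446.5 -201.    23.5] shift cm [ 0.2   4.97 -0.11]
1 turn [-0.006 -0.    -0.   ]
-1 turn [ 3.136 -0.     0.   ]
tool axes in world [[-0.0, -0.27, 0.96], [0.0, 0.96, 0.27], [-1.0, 0.0, -0.0]]
```

View pics/w4.png

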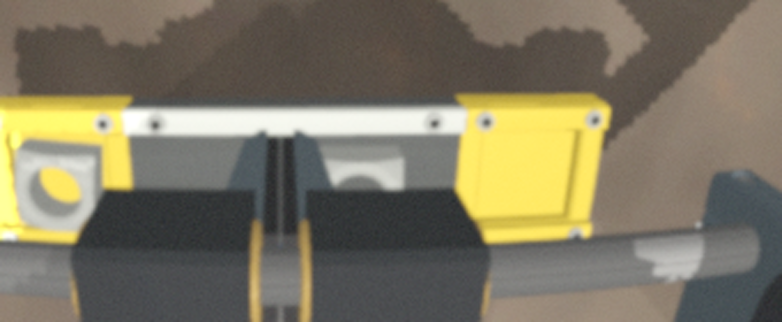

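The nut is in contact, square to the lane. I'll go slightly lower and push on.

>>> arm_command(slide=[[0.07,0.2,0],[0.15,0.5,-0.05],[0.15,0.8,-0.1],[0.15,1.1,-0.1],[0.15,1.4,-0.1],[0.15,1.7,-0.1],[0.15,2,-0.1],[0.15,2.3,-0.1],[0.15,2.6,-0.1],[0.15,2.9,-0.1],[0.15,3.2,-0.1],[0.15,3.5,-0.1],[0.15,3.8,-0.1],[0.15,4.05,-0.1],[0.15,4.3,-0.1],[0.15,4.5,-0.1],[0.15,4.7,-0.1],[0.15,4.7,-0.1]], turn=[[0,0,0],[0,0,0],[0,0,0],[0,0,0],[0,0,0],[0,0,0],[0,0,0],[0,0,0],[0,0,0],[0,0,0],[0,0,0],[0,0,0],[0,0,0],[0,0,0],[0,0,0],[0,0,0],[0,0,0],[0,0,0]], grip=[255,255,255,255,255,255,255,255,255,255,255,255,255,255,255,255,255,255])

```text
time_s: 10.53
ee_pos: [447.5, -203.9, 24.1]
ee_rot: [21.6, 90.0, 37.1]
force: [-0.6, 0.0, 0.0]
gripper_width: 0.7
```

```bash
python3 -c "
from h import *
plan([0,46,23.5])
p,d=env.grab_frame('wrist');b=cv2.cvtColor(p,cv2.COLOR_RGB2BGR)[150:290,130:470]
b=cv2.resize(b,None,fx=2.3,fy=2.3,interpolation=cv2.INTER_CUBIC)
cv2.imwrite('pics/w5.png',b)
"
```

```text
t 10.53 ee [ 447.5 -203.9   24.1] grip 0.7 force [-0.6  0.   0. ] q [ -26.   24.  115.    0.   41. -131.]
world tgt [ 446.5 -201.    23.5] shift cm [ 0.06  0.3  -0.02]
1 turn [-0.006  0.    -0.   ]
-1 turn [ 3.136 -0.    -0.   ]
tool axes in world [[0.0, -0.27, 0.96], [0.0, 0.96, 0.27], [-1.0, 0.0, 0.0]]
```

View pics/w5.png

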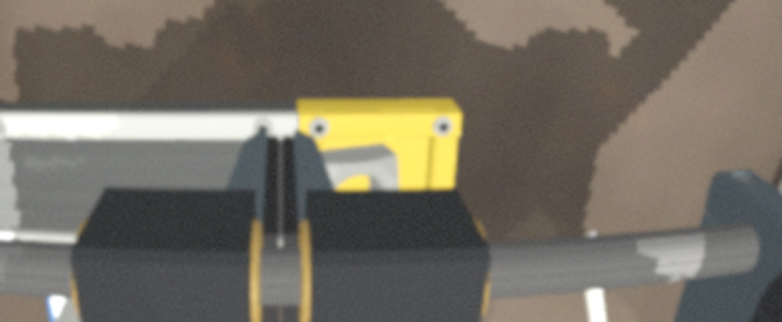

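The nut is tipping into the pocket but is still about 6 mm short of the far wall. I'll push on slowly.

>>> arm_command(slide=[[0,0.15,0],[0,0.3,0],[0,0.4,0],[0,0.5,0],[0,0.5,0],[0,0.5,0]], turn=[[0,0,0],[0,0,0],[0,0,0],[0,0,0],[0,0,0],[0,0,0]], grip=[255,255,255,255,255,255])

```text
time_s: 11.08
ee_pos: [446.2, -199.2, 23.9]
ee_rot: [170.4, 90.0, -174.1]
force: [-0.0, -0.4, 0.2]
gripper_width: 0.6
```

```bash
python3 -c "
from h import *
plan([0,46,23.5])
p,d=env.grab_frame('wrist');b=cv2.cvtColor(p,cv2.COLOR_RGB2BGR)[150:290,130:470]
b=cv2.resize(b,None,fx=2.3,fy=2.3,interpolation=cv2.INTER_CUBIC)
cv2.imwrite('pics/w6.png',b)
"
```

```text
t 11.08 ee [ 446.2 -199.2   23.9] grip 0.6 force [-0.  -0.4  0.2] q [ -25.   23.  116.   -0.   41. -131.]
world tgt [ 446.5 -201.    23.5] shift cm [ 0.04 -0.18 -0.02]
1 turn [-0.006 -0.    -0.   ]
-1 turn [ 3.136 -0.     0.   ]
tool axes in world [[-0.0, -0.27, 0.96], [-0.0, 0.96, 0.27], [-1.0, 0.0, -0.0]]
```

View pics/w6.png

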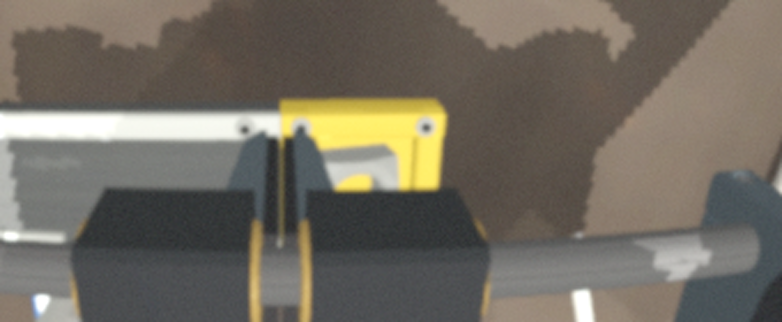

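>>> arm_command(slide=[[0,0.1,0],[0,0.2,0],[0,0.3,0],[0,0.3,0],[0,0.3,0]], turn=[[0,0,0],[0,0,0],[0,0,0],[0,0,0],[0,0,0]], grip=[255,255,255,255,255])

```text
time_s: 11.55
ee_pos: [445.4, -196.3, 24.0]
ee_rot: [-86.0, 90.0, -70.4]
force: [0.4, 0.3, -1.0]
gripper_width: 0.2
```

```bash
python3 -c "
from h import *
plan([0,46,23.5])
p,d=env.grab_frame('wrist');b=cv2.cvtColor(p,cv2.COLOR_RGB2BGR)[150:290,130:470]
b=cv2.resize(b,None,fx=2.3,fy=2.3,interpolation=cv2.INTER_CUBIC)
cv2.imwrite('pics/w7.png',b)
"
```

```text
t 11.55 ee [ 445.4 -196.3   24. ] grip 0.2 force [ 0.4  0.3 -1. ] q [ -25.   23.  116.   -0.   41. -131.]
world tgt [ 446.5 -201.    23.5] shift cm [ 0.05 -0.48 -0.02]
1 turn [-0.006  0.     0.   ]
-1 turn [ 3.136  0.    -0.   ]
tool axes in world [[0.0, -0.27, 0.96], [-0.0, 0.96, 0.27], [-1.0, -0.0, 0.0]]
```

View pics/w7.png

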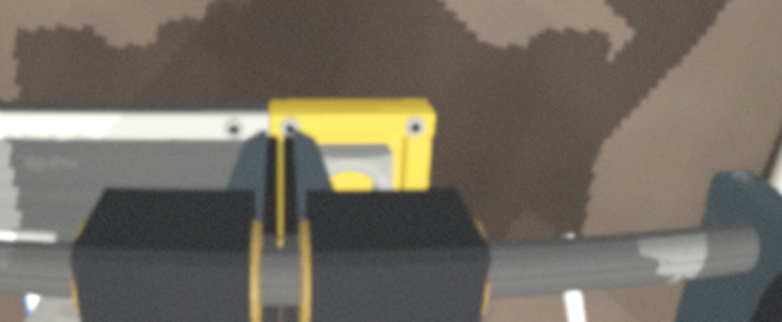

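The nut is now square and looks seated. I'll back off, rise and check.

>>> arm_command(slide=[[0,-0.3,0],[0,-0.8,0],[0,-1.5,0],[-1.5,-2,0],[-4,-2,0],[-7,-2,0],[-10,-2,0],[-12,-2,3],[-12,-2,6],[-12,-2,6],[-12,-2,6]], turn=[[0,0,0],[0,0,0],[0,0,0],[0,0,0],[0,0,0],[0,0,0],[0,0,0],[0,0,0],[0,0,0],[0,0,0],[0,0,0]], grip=[255,255,255,255,255,255,255,255,255,255,255])

```text
time_s: 12.52
ee_pos: [509.5, -199.8, 143.9]
ee_rot: [-75.5, 90.0, -59.9]
force: [-0.6, 0.3, -0.2]
gripper_width: 0.4
```

```bash
python3 -c "
from h import *
pp=np.load('pose.npy');plan([0,0,50])
u=wproj(fw(pp,[[22.5,92.5,13],[-22.5,92.5,13],[-22.5,-92.5,13],[22.5,-92.5,13],[0,70,16.5],[0,-70,16.5]]));print(u.round(1).tolist())
p,d=env.grab_frame('wrist');b=cv2.cvtColor(p,cv2.COLOR_RGB2BGR)[40:240,130:380]
b=cv2.resize(b,None,fx=3,fy=3,interpolation=cv2.INTER_CUBIC)
for x in u: cv2.drawMarker(b,(int((x[0]-130+.5)*3),int((x[1]-40+.5)*3)),(255,0,255),0,10,1)
cv2.imwrite('pics/w8.png',b)
for l in ['nut_0','plunger_top']:print(l,[(np.round(r['point'],1),round(r['p'],2)) for r in env.search_frame('wrist',l)])
p,d=env.grab_frame('side');cv2.imwrite('pics/s8.png',cv2.resize(cv2.cvtColor(p,cv2.COLOR_RGB2BGR)[165:245,230:340],None,fx=7,fy=7,interpolation=cv2.INTER_CUBIC))
"
```

```text
t 12.52 ee [ 509.5 -199.8  143.9] grip 0.4 force [-0.6  0.3 -0.2] q [ -23.   19.  100.   -0.   61. -128.]
world tgt [ 459.1 -245.3   50. ] shift cm [ 9.39 -3.01 -6.08]
1 turn [-0.005  0.     0.   ]
-1 turn [ 3.137e+00  1.000e-03 -0.000e+00]
tool axes in world [[0.0, -0.27, 0.96], [-0.0, 0.96, 0.27], [-1.0, -0.0, 0.0]]
[[311.8, 144.9], [312.8, 100.0], [129.9, 104.6], [132.4, 147.5], [290.5, 122.3], [149.8, 125.2]]
nut_0 [(array([ 445.9, -177.9,   16.6]), 0.76), (array([ 502.2, -235.4,   42.6]), 0.74), (array([ 441.8, -176.6,    8.6]), 0.66), (array([ 507.7, -234.2,   25.9]), 0.53)]
plunger_top [(array([ 530.1, -224.7,   89.9]), 0.61)]
```

View pics/w8.png

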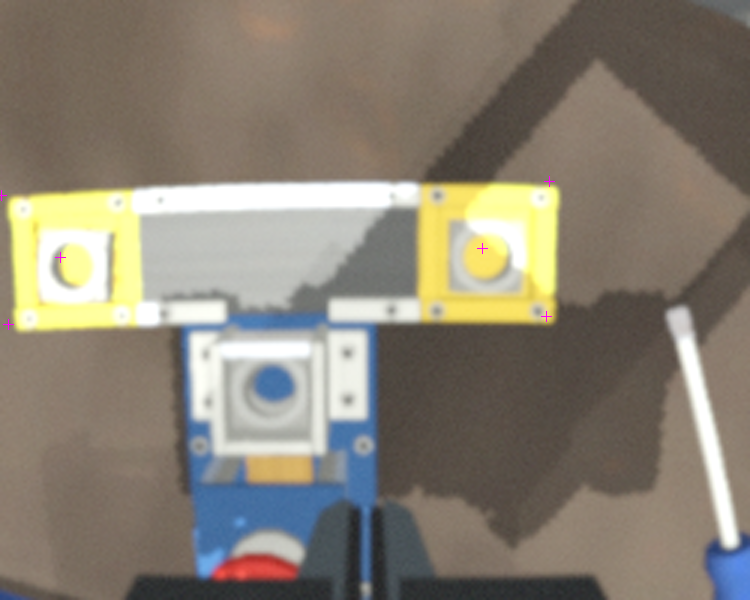

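View pics/s8.png

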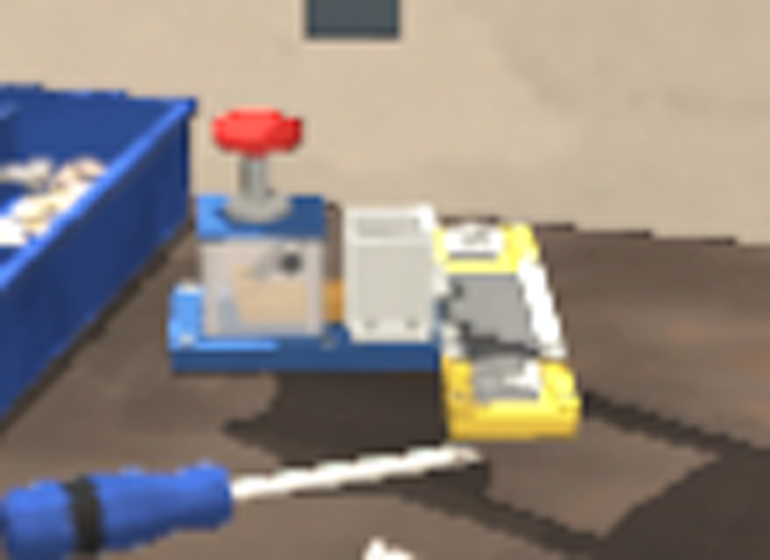

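Both nuts sit centred in their pockets and the plunger is up. One depth check for flatness before I hand it in.

```bash
python3 -c "
from h import *
s=env.state();Rt=R.from_euler('xyz',s['ee_rot'],degrees=True);p,d=env.grab_frame('wrist')
c=env.calibration('wrist');K=c['K'];T=c['T_tool_cam']
def w(u,v):
    x,y=(u-K[0,2])/K[0,0],(v-K[1,2])/K[1,1];r=np.hypot(x,y);z=d[v,u];k=z*np.tan(r)/r
    q=T[:3,:3]@np.array([x*k,-y*k,-z])+T[:3,3];return Rt.apply(q)+s['ee_pos']
for nm,(x0,x1,y0,y1) in dict(nut0=(449,526,221,295),ready=(40,112,230,304)).items():
    g=lambda x,y:w(int(130+x/3),int(40+y/3))[2].round(1)
    print(nm,[g(x0+9,y0+9),g(x1-9,y0+9),g(x0+9,y1-9),g(x1-9,y1-9)])
"
```

```text
nut0 [np.float64(14.5), np.float64(13.9), np.float64(14.7), np.float64(15.3)]
ready [np.float64(8.7), np.float64(2.6), np.float64(15.5), np.float64(11.3)]
```

```bash
python3 -c "
from workcell import env
print(env.job_done())"
```

```text
the job is handed in; nothing more can be done
None
```

I pressed the plunger once to its hard stop: the force rose to about 22 N with the fingertips about 69 mm above the table. On release one nut came out to the middle of the lane. I pushed it with the closed fingers into the empty pocket at the left end, backed off, and handed the job in. That took about 12.6 s of the 38 s allowed.

**Last checks:**
- **Dispensed nut:** it sits centred in the pocket in the wrist picture. Its four corner heights read 13.9 to 15.3 mm, so it lies flat. That is about 2 mm below the nominal 16.5 mm, which matches the calibration error.
- **Plunger:** it is up in both the wrist and side pictures.
- **Magazine:** a nut still shows in it. I could not see both remaining nuts separately, but only one press was made.
- **Ready nut:** it looks centred and undisturbed in its pocket. Its depth readings disagreed with this (2.6 to 15.5 mm). I put that down to the samples, near the edge of the fisheye picture, missing the nut; I did not repeat them.
- **Contact:** the arm was clear of everything, with the force reading near zero.

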